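# Open the safe lock in the vise with its key

## Task

Try the safe lock in the vise with its own key, the longer of the two in the wooden block (it has the wide bow with an opening). Push the key fully home in the keyhole, down to its collar, then turn it clockwise a quarter turn to the stop so that it draws the bolt fully back, and leave it in the lock like that. Move the bolt only with the key, and leave the other key, the spray can, the brush and the tray as they are.

Things in the scene. Friction and masses are not known exactly. Their poses are not given: they have to be found in the camera images.
- key: The lock's own key: loose, plain steel, double-bitted, 110 mm long, about 70 g, standing bit down in one slot of the block. Origin: centre of its lower end; z up the shank, x along the width of bit and bow, y across their thickness; a half turn about z changes nothing. Bit 22 (x) by 6 (y) mm up to z = 25, its lowest 4 mm a nose 19 by 4 mm. Shank 6 mm thick.
- key_collar (a point): On the key's axis, 32 mm above its origin: underside of its round stop collar, 16 mm across and 5 mm high. The collar now sits on the block's top (key origin 12 mm above the bench); it sits on the barrel's face when the key is fully home, 32 mm deep.
- key_bow (a point): Centre of the key's bow, the part to grip, 93 mm above the key's origin; same axes. The bow is a flat rounded rectangle 40 mm wide (x), 7 mm thick (y) and 34 mm high (76 to 110 mm above the origin), with an opening 18 by 10 mm in its middle.
- other_key: A bystander: a shorter steel key, 80 mm long, with a solid round disc bow 30 mm across and a bit 26 by 8 mm, too big for this lock. It stands the same way in the other slot. Origin and axes as for key.
- block: Dark hardwood block, 56 (x) by 160 (y) by 44 mm high, screwed to the bench. Origin: centre of its underside. Two slots in its top at y = -37 and +37 mm, each 30 mm long (y), 10 mm wide, 38 mm deep. A key stands in each with up to 4 mm of play, its width along the block's y. Which key is in which slot varies; block and vise may swap sides.
- vise: Low grey drill-press vise, bolted down, with a dark steel safe lock clamped flat in it, keyhole up. Origin: on the bench below the keyhole. Jaws 110 mm wide (y), tops at 66 mm; screw and tommy bar out to x = -164 mm. Lock case 76 (x) by 110 mm (y = -63 to +47), its top 80 mm above the bench, screw heads 1.5 mm proud. The bolt comes out of the +y end.
- keyhole (a point): Centre of the slot's mouth, in the face of the round brass barrel (37 mm across, flush with the case top, 80 mm above the bench). It turns with the barrel; z up. At the start its axes are the vise's. The slot lies along its y: 23.5 mm long (y), 7.5 mm wide (x), 36 mm deep, mouth chamfered 1 mm. The key goes in either way round, its own x along the slot.
- barrel (a joint): Angle of the barrel: 0 = locked (the start); it grows as the key is turned clockwise seen from above, to a stop at 1.571 rad (unlocked). It takes about 0.1 N m, has no spring and stays where it is left. It draws the bolt back 15 mm over the full turn.
- bolt: The lock's steel bolt, 36 mm wide (x), 12 mm thick, sliding along the vise's y. Origin: middle of its outer end, 60 mm above the bench, at vise y = +62 mm when locked (15 mm out of the case) and +47 mm when fully drawn back (flush with the case). Axes as the vise's.
- can: A bystander: spray can, 52 mm across, 140 mm high, standing loose. Origin: centre of its base.
- brush: A bystander: bench brush, 180 mm long, lying loose. Origin under its middle.
- tray: A bystander: grey tray of key blanks, 170 by 110 mm, 35 mm high, fixed. Origin: centre of its underside.
Not all that is in view belongs to the job. What is shaped like the key but green or pink is not meant.

How it is judged:
By the outcome, as a careful person would: the job done as asked, in the order asked, and still so for the second after the job is handed in, with the robot touching nothing.
It also fails if it takes over 61 s, if anything falls off the work surface, if the arm or the gripper's body presses on something with over 40 N, if the wrist force passes 120 N, or if a joint passes its speed limit or range.

## Robot

A 6-joint arm with a two-finger parallel gripper is mounted at the origin on the work surface. World frame = base frame: x ahead of the robot, y to its left, z up, the work surface at z = 0. Lengths are in mm, angles in rad, forces in N, time in s.
With the tool pointing down it reaches from about 275 to 750 mm from the base axis. Payload 10.2 kg.
Tool frame: the origin (TCP) lies between the finger pads; the fingertips stand 11 mm ahead of it and the grasp point (between the pads) lies 8 mm behind it (ctrl.nose_length is the distance from the TCP to the fingertips, in mm); x points along the fingers, y is the direction in which the jaws open and shut, and the axes are right-handed (so a half turn about x gives the same grasp; the last joint's range is limited). The gripper opens to 85 mm and grips with 20 to 120 N. Pads are 22 mm wide; open, the fingers measure 114 mm over their backs; the gripper's body (76 mm by 85 mm) begins 54 mm behind the grasp point. The pads swing forward as they close: fully open they stand 13 mm farther back than shut.
Start: joints at [-1.392, 0.313, 1.498, -0, 1.331, -0.223], TCP at [205.303, -483.2, 242.294] pointing down, gripper open.
Joint ranges: [-2.94, 2.94], [-0.97, 2.17], [0.19, 2.56], [-1.23, 4.37], [0.02, 3.11], [-2.88, 2.88]. Speed limits (rad/s): [2.39, 2.39, 3.01, 3.14, 3.14, 3.14].

## Interface

Orientations are given as a unit quaternion [w, x, y, z].
In Python, from rig import ctrl, capture, ticket gives the robot as it stands.
- The arm moves only by the tool step_arm, never from a script. Its argument "commands" is a list of rows, each a list of 2 entries, a list of its own where there are three numbers: the shift along the world's x, y, z normalised to -1 to 1, where 1 is 0.04 m, then the turn about the world's z normalised to -1 to 1, where 1 is 180 degrees. A call has 1 to 5 rows; each row shifts and turns the commanded pose from where the row before left it; what a row does not reach is not made up. A row lasts 1/10 s, in which the tool goes at most 50 mm and 8.59 degrees, less where a joint would pass 70% of its speed; a pose out of reach is approached as far as the arm can. A call with a number of a shift or a turn outside -1 to 1 is refused whole. A call with a gripper value outside its range is refused whole. "gripper" is the closure, from -1 (fully open) to 1 (shut), so that 0 is half open, set as the call begins (left out, the last holds). The fingers move at their own pace and stop on an object; "force" is the grip in N (left out, the last holds). Time passes only in rows, so rows that do not move let the fingers close. It gives the time, the measured TCP pose, the force and the opening at its end, in the units of the state.
- ctrl.sense(): the state, without advancing time (a new reading comes with each control period).
- capture(name): name is "scene" or "top" or "wrist"; returns a dict with "image" (480x640x3 uint8, blue, green, red), "fov_y" (degrees; the focal length in pixels is half the picture's height over the tangent of half this angle, whatever the lens; pixels are square), "cx", "cy" (the principal point, pixels), "origin" and "orientation" of the camera in the world. Camera axes: x right, y down, z forward; pixel columns grow to the right and rows downward; lengths in mm; the calibration is good to about 2 mm. A picture is of the moment at which its call begins. There is no depth.
- ticket.finish_job(): hands the job in, once; it reports no verdict.
The state is a dict: "time_s": time; "joints": joint angles; "dq": joint speeds; "tau": joint torques, N m; "eef_pos": TCP position; "ee_rot": TCP orientation; "force": force on the tool from outside, world axes, zero at the start; "wrist_torque": the same for the moment, N m; "grip_width": opening from 0.0 (shut) to 1.0 (fully open).
Only numpy, scipy, OpenCV 4.12 (cv2) and the standard library are available. Lean on these libraries where they do the work, as an engineer would, in place of code of your own. Each camera call takes 0.05 s, during which the arm holds its last target.

## Working session

There is one attempt and no reset: what is moved stays moved. The work goes in short steps, Python scripts to look and compute and a tool call to move; the robot and the scene stay as the last step left them, time stands still between calls to the robot, and variables do not carry over. Pictures are saved under pics/ and viewed, and the job is handed in when it is done.

Besides the shell and the picture viewer there is one more tool, called after ">>>" as a command line: name --argument value ..., lists and objects as JSON in quotes. step_arm: Moves the arm, as the interface text tells. Its arguments: {"type":"object","properties":{"commands":{"type":"array","items":{"type":"array"}},"gripper":{"type":"number"},"force":{"type":"number"}},"required":["commands"]}

```bash
mkdir -p pics; ls; cat > h.py <<'E'
import numpy as np, cv2
from rig import ctrl, capture, ticket
from scipy.spatial.transform import Rotation as R
def cam(c):
    f=240/np.tan(np.radians(c['fov_y'])/2); q=c['orientation']
    return f,R.from_quat([q[1],q[2],q[3],q[0]]).as_matrix(),np.array(c['origin'])
def ray(c,u,v):
    f,M,o=cam(c); return o,M@np.array([(u-c['cx'])/f,(v-c['cy'])/f,1])
def onz(c,u,v,z):
    o,d=ray(c,u,v); return o+d*(z-o[2])/d[2]
def proj(c,p):
    f,M,o=cam(c); q=M.T@(np.array(p)-o); return np.array([c['cx']+f*q[0]/q[2],c['cy']+f*q[1]/q[2]])
def grab(n,fn):
    c=capture(n); cv2.imwrite('pics/'+fn+'.png',c['image']); import pickle; pickle.dump(c,open('pics/'+fn+'.pkl','wb')); return c
def load(fn):
    import pickle; return pickle.load(open('pics/'+fn+'.pkl','rb'))
E
python3 - <<'E'
from h import *
for n in ['scene','top','wrist']:
    c=grab(n,n+'0'); print(n,{k:v for k,v in c.items() if k!='image'})
print(ctrl.sense())
E
```

```text
pics
scene {'fov_y': 43.97590323749141, 'cx': 319.56570609168017, 'cy': 239.3674816373724, 'origin': array([1762.49028334,  -42.34874663, 1177.4080089 ]), 'orientation': array([-0.28553865,  0.65447131,  0.64707394, -0.26726448])}
top {'fov_y': 45.02478603265055, 'cx': 317.38949020001724, 'cy': 230.59634789305093, 'origin': array([ 357.40966732,   -4.05842702, 1844.47526094]), 'orientation': array([ 0.05520705, -0.69784011,  0.71210887, -0.053594  ])}
wrist {'fov_y': 64.10194992795114, 'cx': 321.7329716078604, 'cy': 248.02865098005597, 'origin': array([ 282.41139373, -451.0273464 ,  371.68980181]), 'orientation': array([ 0.13745073,  0.82232571, -0.54454436, -0.09142844])}
{'time_s': 0.15, 'joints': array([-1.39240691e+00,  3.13329294e-01,  1.49825059e+00, -3.26542421e-05,
        1.33098620e+00, -2.23424574e-01]), 'dq': array([ 0.0009845 , -0.00237272, -0.00104936, -0.00025605,  0.00012107,
       -0.00053357]), 'tau': array([ 1.47663595e-03, -4.12367213e+01, -2.59798068e+01, -1.34562451e-04,
        3.23827931e-03,  2.21771171e-05]), 'eef_pos': array([ 205.25873531, -483.01891728,  241.86703633]), 'ee_rot': array([-0.14076728, -0.69287993, -0.14145593,  0.69288685]), 'force': array([0.85426069, 0.44993346, 0.30226201]), 'wrist_torque': array([0.01143544, 0.05343659, 0.00422576]), 'grip_width': 0.9973497001294607}
```

View pics/scene0.png

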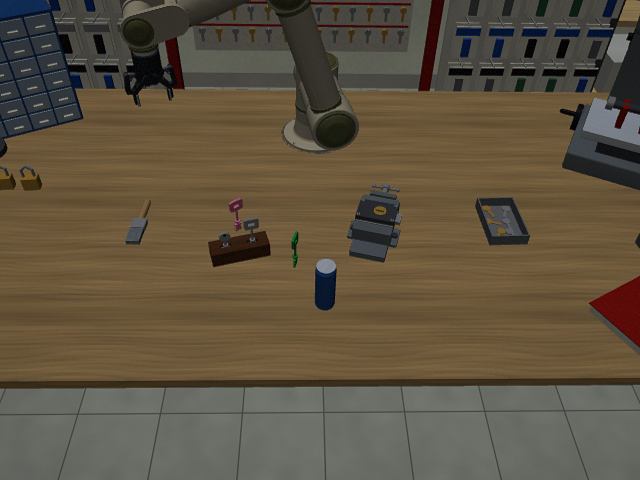

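View pics/top0.png

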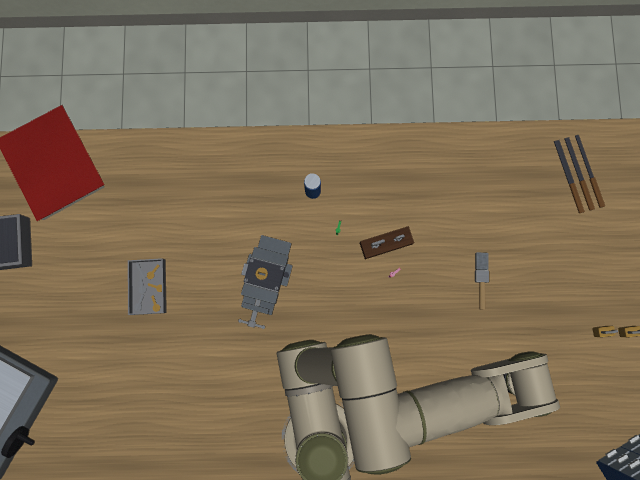

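View pics/wrist0.png

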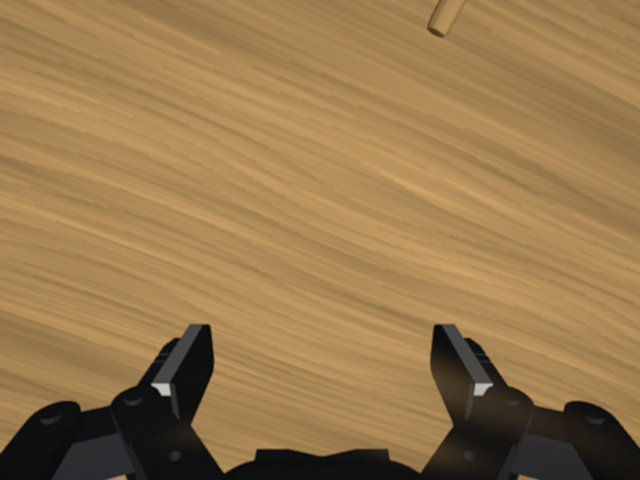

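```bash
python3 - <<'E'
from h import *
s=load('scene0');t=load('top0')
a=cv2.resize(s['image'][190:270,195:310],None,fx=5,fy=5,interpolation=cv2.INTER_CUBIC)
b=cv2.resize(t['image'][215:335,230:430],None,fx=4,fy=4,interpolation=cv2.INTER_CUBIC)
cv2.imwrite('pics/ca.png',a);cv2.imwrite('pics/cb.png',b)
for n,u,v,z in [('key',378,243,105),('other',400,237,75),('keyhole',262,273,80),('can',313,182,140),('pink',394,272,0),('green',339,227,0),('blk',387,242,44),('brush',482,280,10)]: print(n,onz(t,u,v,z).round())
for n,u,v,z in [('key',252,224,115),('other',225,238,80),('keyhole',380,210,80)]: print(n,onz(s,u,v,z).round())
E
```

```text
key [ 586. -186.  105.]
other [ 607. -257.   75.]
keyhole [504. 169.  80.]
can [771.   7. 140.]
pink [ 505. -244.    0.]
green [654. -73.   0.]
blk [ 596. -220.   44.]
brush [ 474. -520.   10.]
key [ 603. -177.  115.]
other [ 620. -249.   80.]
keyhole [506. 174.  80.]
```

View pics/ca.png

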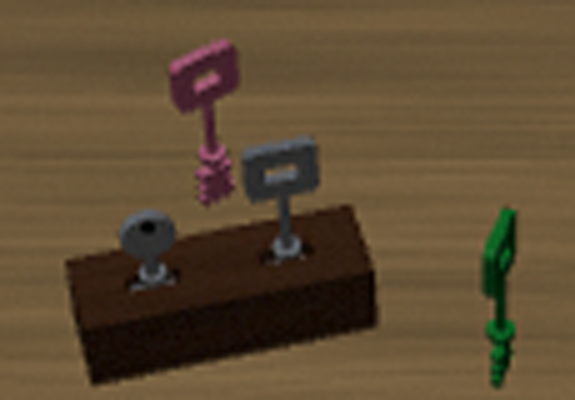

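View pics/cb.png

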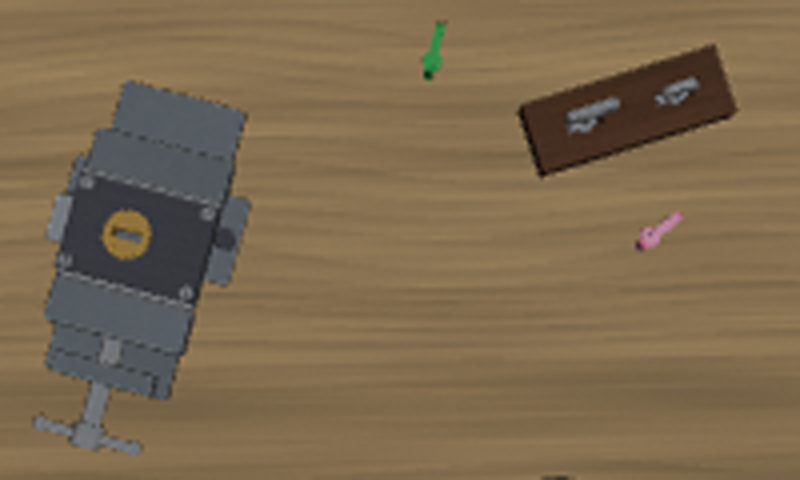

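```bash
python3 - <<'E'
from h import *
s=ctrl.sense();q=s['ee_rot'];M=R.from_quat([q[1],q[2],q[3],q[0]]).as_matrix();print(M.round(3)); 
w=load('wrist0');f,Mc,o=cam(w);print('cam in tool',(M.T@(o-s['eef_pos'])).round(1));print((M.T@Mc).round(3))
t=load('top0');sc=load('scene0')
im=t['image'].astype(int)
b,g,r=[im[...,i] for i in range(3)]
# block: dark brown
m=((r<90)&(r>g+10)&(g<60)).astype(np.uint8); m[:, :350]=0;m[:,425:]=0;m[:215]=0;m[265:]=0
m=cv2.morphologyEx(m,cv2.MORPH_CLOSE,np.ones((9,9)))
c=max(cv2.findContours(m,0,2)[0],key=cv2.contourArea);rc=cv2.minAreaRect(c);bx=cv2.boxPoints(rc);print(rc)
P=np.array([onz(t,*p,44) for p in bx]);print(P.round(),[np.linalg.norm(P[i]-P[i-1]).round() for i in range(4)])
# brass
m=((r>120)&(r>b+60)&(g>80)).astype(np.uint8); m2=np.zeros_like(m);m2[262:285,250:275]=m[262:285,250:275]
ys,xs=np.nonzero(m2);print(xs.mean(),ys.mean(),len(xs),onz(t,xs.mean(),ys.mean(),80).round(1))
# pink,green
for nm,f in [('pink',lambda b,g,r:(r>g+50)&(b>g+25)),('green',lambda b,g,r:(g>r+50)&(g>b+30))]:
  for c in (t,sc):
    i=c['image'].astype(int);m=f(i[...,0],i[...,1],i[...,2]);y,x=np.nonzero(m);print(nm,len(x),x.min(),x.max(),y.min(),y.max(), onz(c,x.mean(),y.mean(),50).round(), onz(c,x.mean(),y.mean(),0).round())
E
```

```text
[[-0.     0.391 -0.92 ]
 [ 0.001 -0.92  -0.391]
 [-1.    -0.001 -0.   ]]
cam in tool [-129.8    0.6  -83.5]
[[-0.    -0.326  0.945]
 [ 1.    -0.001 -0.   ]
 [ 0.001  0.945  0.326]]
((386.0982360839844, 242.3110809326172), (18.318824768066406, 52.095726013183594), 72.47443389892578)
[[ 600. -131.   44.]
 [ 647. -289.   44.]
 [ 591. -304.   44.]
 [ 545. -147.   44.]] [np.float64(57.0), np.float64(165.0), np.float64(58.0), np.float64(164.0)]
261.1666666666667 273.0952380952381 84 [503.7 171.3  80. ]
pink 22 391 399 268 275 [ 501. -239.   50.] [ 505. -246.    0.]
pink 20 230 240 198 224 [ 460. -238.   50.] [ 402. -246.    0.]
green 33 336 340 221 232 [645. -68.  50.] [653. -70.   0.]
green 55 292 297 232 265 [619. -66.  50.] [568. -67.   0.]
```

>>> step_arm --commands '[[[0.79, 0.625, 0], 0.0387], [[0.79, 0.625, 0], 0.0387], [[0.79, 0.625, 0], 0.0387], [[0.79, 0.625, 0], 0.0387], [[0.79, 0.625, 0], 0.0387]]'

```text
time_s: 0.65
eef_pos: [364.4, -356.9, 242.2]
ee_rot: [-0.343, -0.618, -0.344, 0.618]
force: [0.0, -0.8, 0.5]
grip_width: 1.001
```

>>> step_arm --commands '[[[0.79, 0.625, 0], 0.0387], [[0.79, 0.625, 0], 0.0387], [[0.79, 0.625, 0], 0.0387], [[0.79, 0.625, 0], 0.0387], [[0.79, 0.625, 0], 0.0387]]'

```text
time_s: 1.15
eef_pos: [522.4, -231.9, 242.1]
ee_rot: [0.513, 0.487, 0.513, -0.487]
force: [0.4, -0.8, -0.7]
grip_width: 0.997
```

>>> step_arm --commands '[[[0.79, 0.625, 0], 0.0387], [[0.79, 0.625, 0], 0.0387], [[0, 0, 0], 0], [[0, 0, 0], 0], [[0, 0, 0], 0]]'

```text
time_s: 1.65
eef_pos: [583.9, -183.9, 242.1]
ee_rot: [0.566, 0.423, 0.567, -0.423]
force: [-0.7, 0.6, 0.3]
grip_width: 0.995
```

```bash
python3 - <<'E'
from h import *
w=grab('wrist','w1');grab('scene','s1')
print(ctrl.sense()); print(w['origin'],w['orientation'])
print(proj(w,[585,-183,105]))
E
```

```text
{'time_s': 1.75, 'joints': array([-4.96542746e-01,  5.08810425e-01,  1.21171679e+00, -1.22933051e-04,
        1.42109907e+00, -7.84395583e-01]), 'dq': array([ 0.00170521,  0.00100318, -0.00448033, -0.00020772,  0.00176843,
       -0.0009911 ]), 'tau': array([ 3.63667002e-01, -5.05499196e+01, -2.66522419e+01,  7.73512147e-03,
       -8.79860982e-04,  4.11837304e-03]), 'eef_pos': array([ 583.83787081, -184.09579772,  242.44265023]), 'ee_rot': array([ 0.56654357,  0.42306578,  0.56655468, -0.42315426]), 'force': array([-0.78983199, -0.04508662,  1.04075897]), 'wrist_torque': array([-0.00973845,  0.00896389,  0.01391136]), 'grip_width': 0.9992942716502861}
[ 559.89169287 -104.11087262  372.05262378] [0.16356895 0.97609507 0.14121784 0.02326232]
[324.39488067 235.98910286]
```

View pics/w1.png

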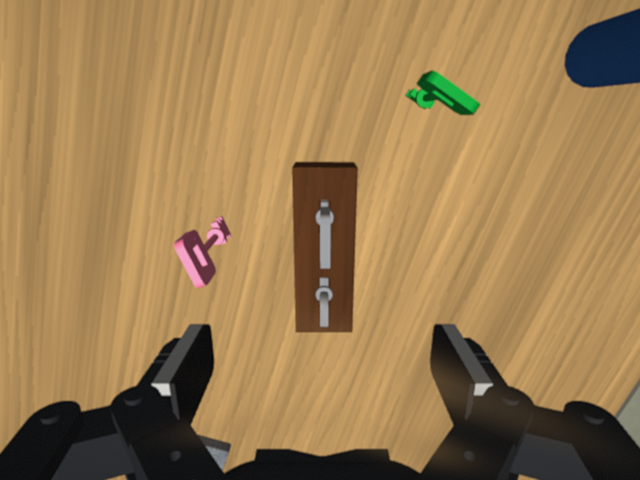

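```bash
python3 - <<'E'
from h import *
w=load('w1');im=w['image']
cv2.imwrite('pics/w1c.png',cv2.resize(im[155:345,270:380],None,fx=3,fy=3,interpolation=cv2.INTER_CUBIC))
hsv=cv2.cvtColor(im,cv2.COLOR_BGR2HSV)
m=((hsv[...,1]<60)&(hsv[...,2]>85)).astype(np.uint8)
m[:190]=0;m[335:]=0;m[:,:300]=0;m[:,350:]=0
for v in range(196,332,3):
    x=np.nonzero(m[v])[0]
    if len(x): print(v,x.min(),x.max(),len(x), im[v,325])
E
```

```text
202 321 327 7 [132 128 127]
205 321 327 7 [159 155 154]
211 317 331 6 [65 67 68]
214 316 333 10 [79 81 83]
217 315 333 19 [134 138 141]
220 316 333 18 [161 158 157]
223 318 331 14 [163 158 157]
226 320 330 11 [165 162 160]
229 320 330 11 [164 162 160]
232 319 330 12 [165 161 159]
235 320 330 11 [164 161 160]
238 320 330 11 [164 160 159]
241 320 330 11 [165 162 160]
244 320 330 11 [165 162 160]
247 320 330 11 [165 161 160]
250 320 330 11 [163 161 160]
253 320 330 11 [164 162 161]
256 320 330 11 [165 161 160]
259 320 330 11 [165 162 160]
262 320 330 11 [164 161 160]
265 320 330 11 [163 160 158]
268 321 329 9 [113 119 128]
277 320 325 6 [ 78  85 101]
280 320 328 9 [159 156 154]
283 320 328 9 [160 157 155]
286 320 327 8 [90 90 92]
289 317 330 14 [172 169 167]
292 315 332 14 [75 76 78]
295 315 332 16 [79 82 84]
298 316 331 16 [105 110 112]
301 319 328 10 [130 134 137]
304 319 328 10 [148 152 155]
307 320 328 9 [158 160 162]
310 320 328 9 [163 162 163]
313 320 328 9 [167 165 164]
316 320 328 9 [167 165 165]
319 320 328 9 [165 164 165]
322 320 328 9 [165 164 164]
325 320 328 9 [158 158 160]
```

View pics/w1c.png

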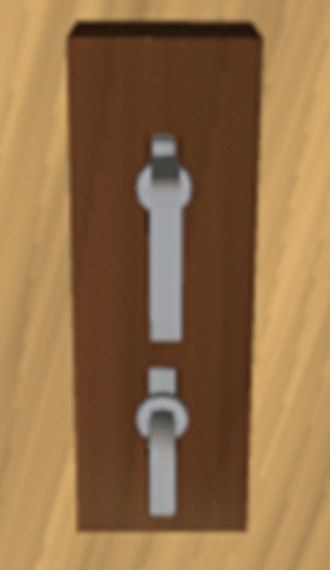

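```bash
python3 - <<'E'
from h import *
c=load('s1');cv2.imwrite('pics/s1c.png',cv2.resize(c['image'][170:290,195:415],None,fx=3.6,fy=3.6,interpolation=cv2.INTER_CUBIC))
E
```

```text
(no output)
```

View pics/s1c.png

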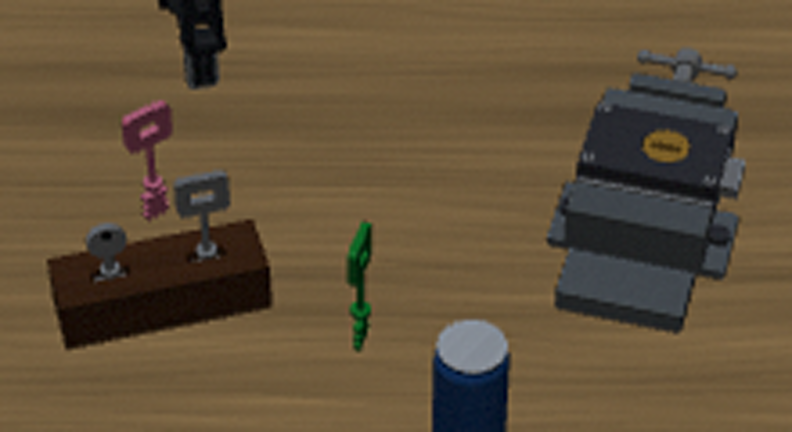

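```bash
python3 - <<'E'
from h import *
w=load('w1')
a=onz(w,325,268.5,122);b=onz(w,325,215,122);print(a,b,np.linalg.norm(a-b),(a+b)/2)
print('dir',np.degrees(np.arctan2(*(b-a)[1::-1])))
c=onz(w,324.2,217,46.5);print('collar',c); print('other', onz(w,323.5,294,46.5))
# block corners
im=w['image'].astype(int)
m=((im[...,2]<110)&(im[...,2]>im[...,0]+20)&(im[...,1]<75)).astype(np.uint8);m[:,:285]=0;m[:,365:]=0;m[:155]=0;m[340:]=0
m=cv2.morphologyEx(m,cv2.MORPH_CLOSE,np.ones((25,15)))
for v in (175,200,250,300,325):
    x=np.nonzero(m[v])[0];p=onz(w,x.min()-.5,v,44);q=onz(w,x.max()+.5,v,44);print(v,p.round(1),q.round(1),np.linalg.norm(p-q),((p+q)/2).round(1))
s=ctrl.sense();q=s['ee_rot'];M=R.from_quat([q[1],q[2],q[3],q[0]]).as_matrix();print('jaw deg',np.degrees(np.arctan2(M[1,1],M[0,1])))
# scene check of bow
sc=load('s1');print(proj(sc,[(a+b)[0]/2,(a+b)[1]/2,105]),'expected approx',195+200/3.6,170+195/3.6)
E
```

```text
[ 590.63609909 -200.7762676   122.        ] [ 579.58919323 -163.7580322   122.        ] 38.631384670206096 [ 585.11264616 -182.2671499   122.        ]
dir 106.61604762966037
collar [ 585.37955049 -183.68640666   46.5       ]
other [ 605.93423853 -255.03572379   46.5       ]
175 [ 549.3 -156.7   44. ] [ 601.4 -141.3   44. ] 54.36423705962289 [ 575.3 -149.    44. ]
200 [ 555.7 -177.3   44. ] [ 607.3 -162.1   44. ] 53.8003205148941 [ 581.5 -169.7   44. ]
250 [ 568.5 -221.4   44. ] [ 619.8 -206.3   44. ] 53.50323608310557 [ 594.2 -213.9   44. ]
300 [ 582.6 -269.8   44. ] [ 634.5 -254.4   44. ] 54.12761214665098 [ 608.5 -262.1   44. ]
325 [ 590.6 -295.5   44. ] [ 641.9 -280.4   44. ] 53.48987822650288 [ 616.2 -287.9   44. ]
jaw deg 16.4938031152111
[250.58850311 222.20230292] expected approx 250.55555555555554 224.16666666666666
```

>>> step_arm --commands '[[[0.033, 0.025, -0.8], 0.0005], [[0, 0, -0.8], 0], [[0, 0, -0.8], 0], [[0, 0, -0.7], 0], [[0, 0, -0.3], 0]]' --gripper 0 --force 60

```text
time_s: 2.25
eef_pos: [584.4, -182.4, 103.9]
ee_rot: [0.566, 0.422, 0.568, -0.423]
force: [0.1, 0.1, 0.7]
grip_width: 0.501
```

>>> step_arm --commands '[[[0, 0, -0.2], 0], [[0, 0, 0], 0], [[0, 0, 0], 0]]'

```text
time_s: 2.55
eef_pos: [586.3, -182.6, 99.6]
ee_rot: [0.568, 0.422, 0.567, -0.422]
force: [0.2, -0.3, 0.2]
grip_width: 0.505
```

```bash
python3 - <<'E'
from h import *
w=grab('wrist','w2');grab('scene','s2');s=ctrl.sense();print(s['eef_pos'],s['force'],s['grip_width'])
E
```

```text
[ 586.3160448  -182.49205043   99.59877126] [0.89424588 1.1455742  0.20784833] 0.4978478231012949
```

View pics/w2.png

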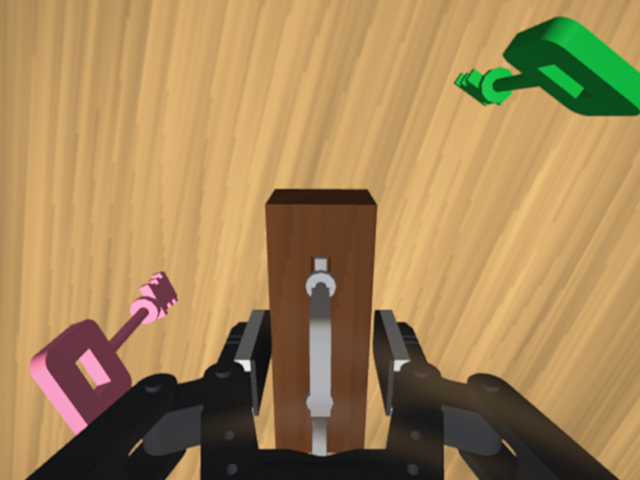

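>>> step_arm --commands '[[[0, 0, 0], 0], [[0, 0, 0], 0], [[0, 0, 0], 0], [[0, 0, 0], 0], [[0, 0, 0], 0]]' --gripper 1 --force 60

```text
time_s: 3.15
eef_pos: [585.9, -182.3, 98.7]
ee_rot: [0.568, 0.422, 0.567, -0.422]
force: [-0.7, 0.8, 4.3]
grip_width: 0.076
```

>>> step_arm --commands '[[[0, 0, 0], 0], [[0, 0, 0], 0], [[0, 0, 0.2], 0], [[0, 0, 0.2], 0], [[0, 0, 0.2], 0]]'

```text
time_s: 3.65
eef_pos: [585.9, -182.2, 123.0]
ee_rot: [0.567, 0.422, 0.567, -0.422]
force: [-0.1, -0.3, -0.7]
grip_width: 0.072
```

```bash
python3 - <<'E'
from h import *
w=grab('wrist','w3');grab('scene','s3');s=ctrl.sense();print(s['eef_pos'],s['force'],s['grip_width'],s['wrist_torque'])
E
```

```text
[ 586.36396422 -182.46412074  123.78060502] [-0.66490976 -0.95106299 -0.63458199] 0.07056002977669074 [ 0.05860587 -0.02173388  0.04790036]
```

View pics/w3.png

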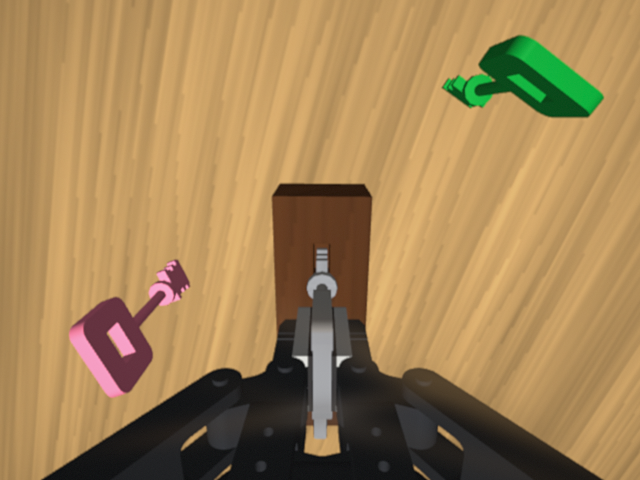

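>>> step_arm --commands '[[[0, 0, 0.5], 0], [[0, 0, 0.8], 0], [[0, 0, 0.8], 0], [[0, 0, 0.8], 0], [[0, 0, 0.5], 0]]'

```text
time_s: 4.25
eef_pos: [586.1, -182.3, 260.8]
ee_rot: [0.568, 0.422, 0.566, -0.422]
force: [0.6, -0.0, -0.7]
grip_width: 0.074
```

>>> step_arm --commands '[[[-0.172, 0.5, 0], -0.0141], [[-0.172, 0.735, 0], -0.0141], [[-0.172, 0.735, 0], -0.0141], [[-0.172, 0.735, 0], -0.0141], [[-0.172, 0.735, 0], -0.0141]]'

```text
time_s: 4.75
eef_pos: [550.9, -43.5, 258.2]
ee_rot: [0.517, 0.483, 0.517, -0.483]
force: [0.2, 0.2, -1.1]
grip_width: 0.07
```

>>> step_arm --commands '[[[-0.172, 0.735, 0], -0.0141], [[-0.172, 0.735, 0], -0.0141], [[-0.172, 0.735, 0], -0.0141], [[-0.172, 0.735, 0], -0.0141], [[-0.172, 0.735, 0], -0.0141]]'

```text
time_s: 5.25
eef_pos: [516.5, 103.6, 258.2]
ee_rot: [-0.46, -0.537, -0.46, 0.537]
force: [-0.1, 0.2, -0.7]
grip_width: 0.075
```

>>> step_arm --commands '[[[-0.172, 0.735, 0], -0.0141], [[-0.172, 0.735, 0], -0.0141], [[0, 0.235, 0], 0], [[0, 0, 0], 0], [[0, 0, 0], 0]]'

```text
time_s: 5.75
eef_pos: [503.5, 169.8, 258.1]
ee_rot: [-0.437, -0.556, -0.437, 0.556]
force: [0.6, 0.2, -0.9]
grip_width: 0.075
```

```bash
python3 - <<'E'
from h import *
w=grab('wrist','w4');grab('scene','s4');s=ctrl.sense();print(s['eef_pos'],s['force'],s['grip_width'],s['joints'])
q=s['ee_rot'];M=R.from_quat([q[1],q[2],q[3],q[0]]).as_matrix();print(M.round(4),'jaw deg',np.degrees(np.arctan2(M[1,1],M[0,1])))
cv2.imwrite('pics/w4c.png',cv2.resize(w['image'][150:350,200:440],None,fx=3,fy=3,interpolation=cv2.INTER_CUBIC))
E
```

```text
[503.58428797 169.54146311 258.19220863] [ 0.04716548 -0.46533504 -0.3704349 ] 0.07340420072395785 [ 1.04193916e-01  3.15857463e-01  1.45180264e+00 -2.23457667e-04
  1.37411183e+00  3.45257202e-01]
[[-2.000e-04  9.711e-01 -2.387e-01]
 [-2.000e-04 -2.387e-01 -9.711e-01]
 [-1.000e+00 -1.000e-04  3.000e-04]] jaw deg -13.80940650168346
```

View pics/w4.png

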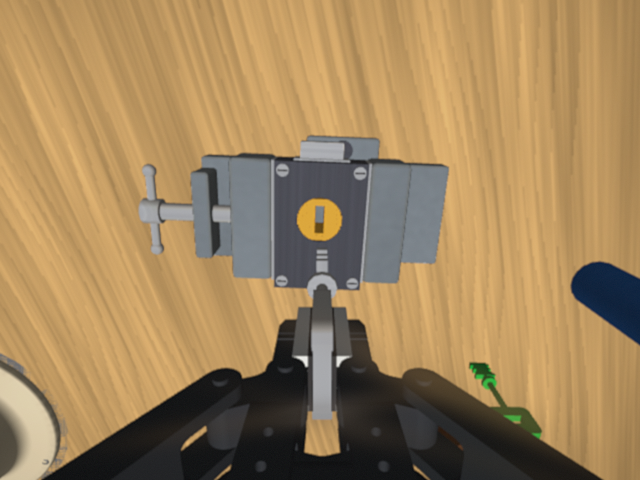

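View pics/w4c.png

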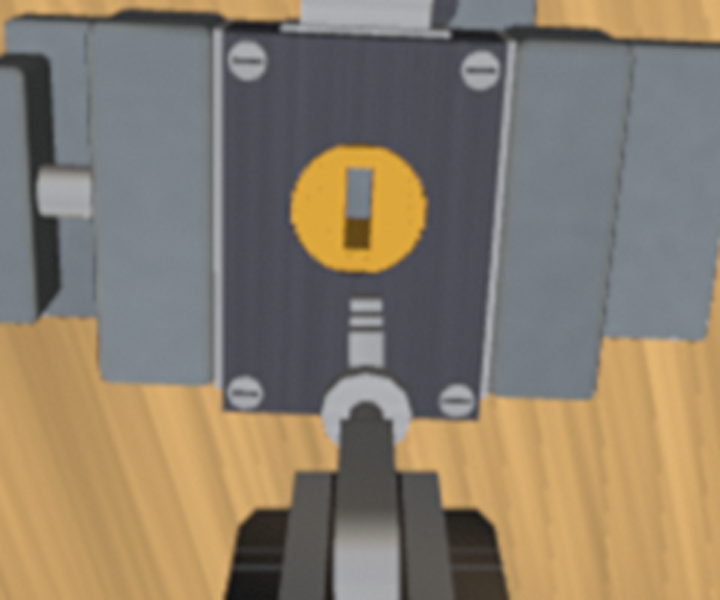

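```bash
cat >> h.py <<'E'
def brass(c,z=80):
    hsv=cv2.cvtColor(c['image'],cv2.COLOR_BGR2HSV)
    m=((hsv[...,0]>15)&(hsv[...,0]<28)&(hsv[...,1]>170)&(hsv[...,2]>150)).astype(np.uint8)
    cs=cv2.findContours(m,cv2.RETR_EXTERNAL,cv2.CHAIN_APPROX_NONE)[0];k=max(cs,key=cv2.contourArea)
    P=np.array([onz(c,*p[0],z)[:2] for p in k])
    A=np.c_[2*P,np.ones(len(P))];s=np.linalg.lstsq(A,(P**2).sum(1),rcond=None)[0]
    ctr=s[:2];r=np.sqrt(s[2]+ctr@ctr)
    # slot: non-brass hole pixels inside the disc
    cc=cv2.drawContours(np.zeros_like(m),[k],-1,1,-1)
    h=((cc==1)&(m==0)).astype(np.uint8)
    hs=cv2.findContours(h,cv2.RETR_EXTERNAL,cv2.CHAIN_APPROX_NONE)[0];hk=max(hs,key=cv2.contourArea)
    return ctr,r,k,hk
E
python3 - <<'E'
from h import *
w=load('w4');ctr,r,k,hk=brass(w);print('barrel',ctr,r,len(k))
P=np.array([onz(w,*p[0],80)[:2] for p in hk]).astype(np.float32);rc=cv2.minAreaRect(P);print('slot',rc)
bp=cv2.boxPoints(rc);print(bp)
# screws
hsv=cv2.cvtColor(w['image'],cv2.COLOR_BGR2HSV)
for (u,v) in [(247,61),(481,70),(245,393),(457,401)]: 
    print(onz(w,200+u/3,150+v/3,81.5).round(1))
# case edges: left light line & right light line approx
a=[onz(w,200+u/3,150+v/3,80)[:2] for u,v in [(218,30),(218,385),(508,40),(485,390)]]
print('case edge ang', np.degrees(np.arctan2(*(a[0]-a[1])[::-1])),np.degrees(np.arctan2(*(a[2]-a[3])[::-1])),np.linalg.norm(a[0]-a[2]))
# key: row profile
im=w['image'].astype(int)
for v in range(244,330,3): print(v,im[v,310:334].sum(1)//3)
E
```

```text
barrel [501.70308856 172.28677532] 17.686075124322286 121
slot ((501.73876953125, 172.9810028076172), (23.50758934020996, 7.904287815093994), 71.56597900390625)
[[494.2727  163.08002]
 [501.77142 160.5806 ]
 [509.20483 182.88199]
 [501.70612 185.38141]]
[483.3 218.4  81.5]
[542.7 201.4  81.5]
[456.9 126.7  81.5]
[516.2 109.5  81.5]
case edge ang 73.81491565479304 74.70099261820438 76.279845022003
244 [83 82 81 81 81 81 80 78 79 81 82 81 81 80 80 78 78 81 82 82 81 79 80 80]
247 [82 82 80 80 81 80 78 77 76 77 78 77 77 76 75 76 76 78 80 81 80 80 80 81]
250 [ 83  80  80  80  79  81 104 137 150 149 147 147 145 145 144 145 138 105
  82  81  81  80  79  81]
253 [ 82  81  80  80  78  78  95 130 142 142 141 139 138 137 138 138 132 102
  81  80  81  80  80  81]
256 [ 81  81  80  80  79  82 112 147 159 158 158 157 156 156 154 154 149 120
  89  80  79  80  80  80]
259 [81 81 80 81 80 78 81 90 91 90 90 89 89 86 86 87 86 84 79 80 80 79 81 81]
262 [ 80  80  79  81  78  90 136 166 173 172 171 169 168 167 168 166 162 137
 100  79  78  79  79  81]
265 [ 82  80  80  80  76  90 136 166 174 171 171 169 1
[... 1361 characters left out ...]

  73  71  77 104 141 153]
307 [93 85 80 76 76 74 74 74 75 75 74 75 74 75 73 74 74 74 74 73 72 68 74 83]
310 [57 43 64 76 75 77 76 76 76 75 74 76 76 76 76 76 75 76 75 75 77 71 47 44]
313 [55 44 67 77 77 76 76 76 77 76 76 76 77 76 76 77 76 75 75 75 77 72 49 42]
316 [52 48 68 77 78 78 77 76 76 77 77 76 77 77 78 76 76 76 77 77 77 75 54 44]
319 [52 54 71 81 80 80 79 80 80 79 79 79 79 78 79 79 79 78 77 78 80 77 61 45]
322 [50 63 86 95 95 95 94 95 94 94 95 95 95 95 94 94 95 94 94 94 96 92 72 49]
325 [ 49  74 105 116 117 116 115 115 116 115 115 115 115 115 115 115 116 116
 114 116 116 113  94  59]
328 [ 50  85 123 136 136 136 135 135 134 134 135 135 135 135 134 135 135 134
 135 135 136 134 115  73]
```

```bash
python3 - <<'E'
from h import *
w=load('w4');s=ctrl.sense();p=s['eef_pos'];a=np.radians(-13.81)
kx=np.array([-np.sin(a),np.cos(a),0]);ky=np.array([np.cos(a),np.sin(a),0])  # kx toward camera
zb=p[2]-86.7
P=lambda x,y,z:proj(w,np.array([p[0],p[1],zb+z])+kx*x+ky*y).round(1)
print('nose bottom',P(9.5,0,0),'nose top',P(9.5,0,4),'bit bottom near',P(11,0,4),'bit top near',P(11,0,25),'edges',P(11,-3,4),P(11,3,4))
print('collar top near/left/right',P(8,0,37),P(0,-8,37),P(0,8,37),'collar bottom near',P(8,0,32))
print('bow near bottom',P(20,0,76),'top near',P(20,0,110),'top far',P(-20,0,110))
E
python3 - <<'E'
import sys;sys.path.insert(0,'.')
import os;os.chdir('.')
from h import *
w=load('w4');cv2.imwrite('pics/w4d.png',cv2.resize(w['image'][240:430,270:375],None,fx=5,fy=3,interpolation=cv2.INTER_NEAREST))
E
```

```text
nose bottom [322.1 246.9] nose top [322.1 249.1] bit bottom near [322.1 246.7] bit top near [322.1 259.4] edges [316.9 246.6] [327.2 246.7]
collar top near/left/right [322.1 273.3] [306.5 287.7] [337.7 287.7] collar bottom near [322.1 269.5]
bow near bottom [322.2 283.5] top near [322.4 327.9] top far [322.3 427.9]
```

View pics/w4d.png

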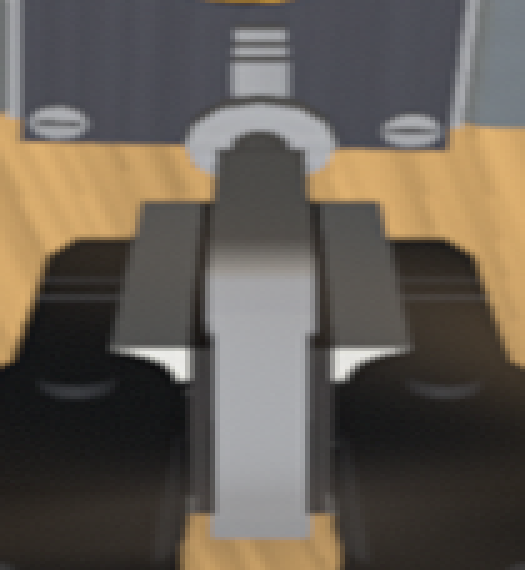

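>>> step_arm --commands '[[[-0.02, 0.045, -0.4], -0.006], [[-0.02, 0.045, -0.5], -0.0062], [[0, 0, -0.5], 0], [[0, 0, -0.35], 0], [[0, 0, -0.1], 0]]'

```text
time_s: 6.35
eef_pos: [501.3, 173.3, 182.9]
ee_rot: [-0.425, -0.564, -0.426, 0.566]
force: [0.8, 0.2, -0.0]
grip_width: 0.074
```

>>> step_arm --commands '[[[0, 0, 0], 0], [[0, 0, 0], 0]]'

```text
time_s: 6.55
eef_pos: [502.1, 173.9, 185.1]
ee_rot: [0.426, 0.565, 0.425, -0.564]
force: [0.4, -0.0, -0.7]
grip_width: 0.079
```

```bash
python3 - <<'E'
from h import *
w=grab('wrist','w5');grab('scene','s5');grab('top','t5');s=ctrl.sense();p=s['eef_pos'];print(p,s['force'],s['grip_width'])
q=s['ee_rot'];M=R.from_quat([q[1],q[2],q[3],q[0]]).as_matrix();a=np.arctan2(M[1,1],M[0,1]);print('jaw deg',np.degrees(a))
cv2.imwrite('pics/w5c.png',cv2.resize(w['image'][110:310,200:440],None,fx=3,fy=3,interpolation=cv2.INTER_CUBIC))
ctr,r,k,hk=brass(w);print('barrel',ctr,r,len(k))
P=np.array([onz(w,*x[0],80)[:2] for x in hk]).astype(np.float32);print('slot',cv2.minAreaRect(P))
kx=np.array([-np.sin(a),np.cos(a),0]);ky=np.array([np.cos(a),np.sin(a),0])
zb=p[2]-86.7
f=lambda x,y,z:proj(w,np.array([p[0],p[1],zb+z])+kx*x+ky*y).round(1)
print('nose bottom',f(9.5,0,0),'bit bottom',f(11,0,4),f(11,-3,4),f(11,3,4)); print('collar near',f(8,0,37))
im=w['image'].astype(int)
for v in range(236,292,2): print(v,im[v,308:336].sum(1)//3)
sc=load('s5');cv2.imwrite('pics/s5c.png',cv2.resize(sc['image'][130:270,310:450],None,fx=4,fy=4,interpolation=cv2.INTER_CUBIC))
E
```

```text
[501.97987245 174.1501717  185.01653415] [-0.46523086 -0.03198694 -1.00631197] 0.0739808003670273
jaw deg -15.950954216710919Traceback (most recent call last):
  File "<stdin>", line 5, in <module>
  File "h.py", line 27, in brass
    hs=cv2.findContours(h,cv2.RETR_EXTERNAL,cv2.CHAIN_APPROX_NONE)[0];hk=max(hs,key=cv2.contourArea)
                                                                         ~~~^^^^^^^^^^^^^^^^^^^^^^^^
ValueError: max() iterable argument is empty
```

View pics/w5c.png

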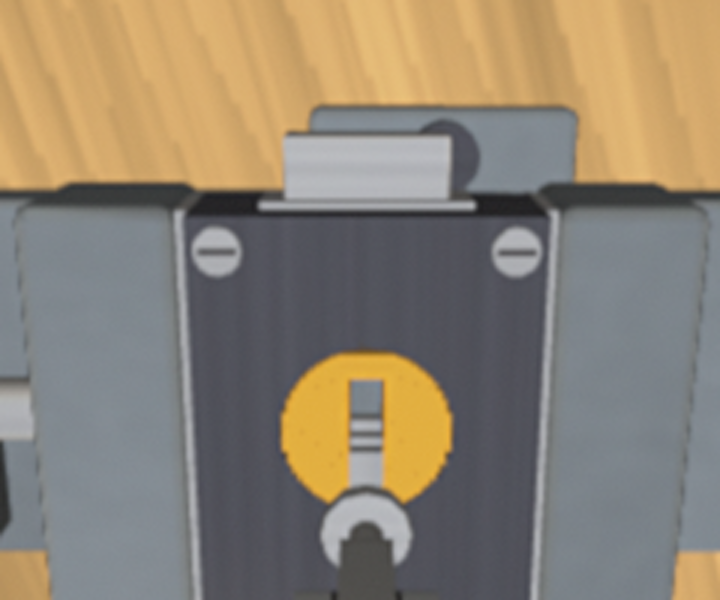

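```bash
cat > m.py <<'E'
import sys
from h import *
w=load(sys.argv[1]);s=ctrl.sense();p=s['eef_pos']
q=s['ee_rot'];M=R.from_quat([q[1],q[2],q[3],q[0]]).as_matrix();a=np.arctan2(M[1,1],M[0,1])
kx=np.array([-np.sin(a),np.cos(a),0]);ky=np.array([np.cos(a),np.sin(a),0])
zb=p[2]-86.7
f=lambda x,y,z:proj(w,np.array([p[0],p[1],zb+z])+kx*x+ky*y).round(1)
print('pred nose bottom',f(9.5,0,0),'bit bottom',f(11,0,4),f(11,-3,4),f(11,3,4)); print('collar near',f(8,0,37),f(0,-8,37),f(0,8,37))
im=w['image'].astype(int)
hsv=cv2.cvtColor(w['image'],cv2.COLOR_BGR2HSV)
m=((hsv[...,0]>15)&(hsv[...,0]<28)&(hsv[...,1]>170)&(hsv[...,2]>150)).astype(np.uint8)
n,l,st,_=cv2.connectedComponentsWithStats(m);i=1+np.argmax(st[1:,4]);m=(l==i)
ys,xs=np.nonzero(m);v0=ys.min()
# outer edge points: leftmost/rightmost per row
pts=[]
for v in np.unique(ys):
    x=np.nonzero(m[v])[0]
    pts+= [(x.min()-.5,v),(x.max()+.5,v)]
vmid=sorted(pts,key=lambda t:t[0])[0][1]
pts=[t for t in pts if t[1]<=vmid+16 and t[1]>v0+1]
P=np.array([onz(w,*t,80)[:2] for t in pts]);A=np.c_[2*P,np.ones(len(P))];so=np.linalg.lstsq(A,(P**2).sum(1),rcond=None)[0];ctr=so[:2]
print('barrel',ctr,'r',np.sqrt(so[2]+ctr@ctr)); d=ctr-p[:2];print('tool->barrel along kx,ky',d@kx[:2],d@ky[:2])
for v in range(int(v0)+4,int(vmid)+26,2):
    print(v,im[v,308:336].sum(1)//3)
E
python3 m.py w5
python3 - <<'E'
from h import *
sc=load('s5') if 0 else grab('scene','s5');cv2.imwrite('pics/s5c.png',cv2.resize(sc['image'][130:270,310:450],None,fx=4,fy=4,interpolation=cv2.INTER_CUBIC))
E
```

```text
pred nose bottom [321.2 246.2] bit bottom [321.2 245.9] [316.1 246. ] [326.3 245.9]
collar near [321.2 272.4] [305.7 286.8] [336.8 286.8]
barrel [501.74489807 172.34868156] r 18.299944332042706
tool->barrel along kx,ky -1.796702230710806 0.26914821084465407
232 [155 156 155 154 155 153 152 153 153 153 153 152 153 153 153 152 153 153
 153 152 153 153 153 155 155 155 154 156]
234 [156 155 154 154 155 154 155 156 157 157 157 156 157 157 156 156 155 155
 157 156 157 157 156 155 156 154 154 155]
236 [155 154 150 152 155 155 156 153 143 148 156 155 155 154 155 154 155 156
 154 144 151 158 158 156 153 151 152 155]
238 [154 155 153 155 156 157 157 149 123 123 129 130 130 131 133 133 134 135
 131 120 144 158 158 156 155 155 154 155]
240 [154 155 154 155 155 156 155 149 128 125 131 131 130 130 133 132 133 135
 130 120 143 157 157 155 156 155 156 156]
242 [155 155 155 155 154 155 155 148 128 126 131 131 130 131 131 132 134 133
 129 119 142 157 156 155 155 154 155 155]
244 [154 155 155 155 155 155 156 150 128 127 130 132 130 130 132 133 133 132
 122 116 141 155 156 156 155 155 154 154]
246 [155 
[... 1075 characters left out ...]
150 152 155 156 154 159 172 179 180 180 178 178 176 175 174 172
 173 171 162 154 154 155 155 155 155 155]
266 [155 155 154 155 155 156 155 159 173 179 181 179 178 178 176 174 174 173
 173 169 159 152 153 155 155 155 155 155]
268 [155 154 156 155 154 156 154 159 173 179 181 180 178 178 176 175 174 173
 173 170 162 155 156 156 154 154 155 155]
270 [155 155 154 155 155 155 156 161 175 179 179 178 176 176 173 173 173 174
 173 170 164 156 154 155 154 157 154 154]
272 [155 155 155 155 156 155 146 141 141 128 118 112  98  91  90  97 104 117
 125 134 137 144 154 156 155 155 155 155]
274 [156 157 156 154 142 116  90  80  80  83  91 103 115 121 126 116 105  94
  88  83  79  85 105 133 152 155 157 156]
```

View pics/s5c.png

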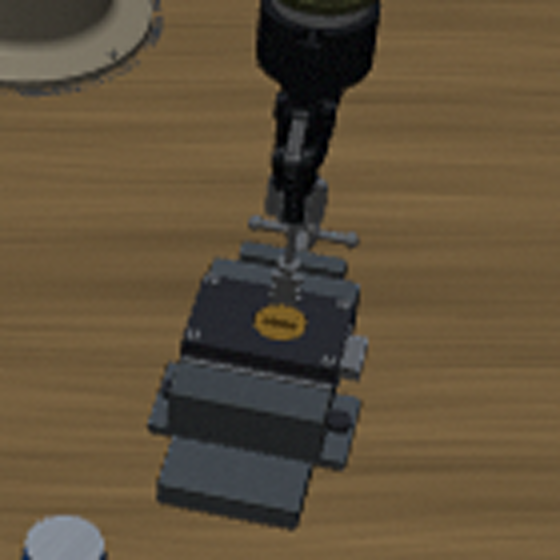

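```bash
python3 - <<'E'
from h import *
w=load('w5');p=ctrl.sense()['eef_pos'];a=np.radians(-15.95);kx=np.array([-np.sin(a),np.cos(a),0])
zb=p[2]-86.7
print('zb',zb)
d=lambda v,z:(onz(w,321.8,v,z)-p)@kx
print('slot mouth edge (expect 11.75..12.75 rel slot centre)',d(236.5,80),d(237.5,79))
print('nose near bottom (9.5)',d(248.8,zb),'bit bottom (11)',d(255,zb+4),d(259,zb+4),d(261,zb+4),'collar top near (8)',d(275,zb+37),'collar bottom',d(271.5,zb+32))
E
```

```text
zb 98.1481107237985
slot mouth edge (expect 11.75..12.75 rel slot centre) 9.840131469618035 8.85368672863005
nose near bottom (9.5) 7.7762617512704315 bit bottom (11) 5.284411690843601 2.7589664936182796 1.48935620109933 collar top near (8) 6.49890927728932 collar bottom 6.350366781029886
```

>>> step_arm --commands '[[[-0.002, -0.007, -0.1], 0], [[0, 0, -0.1], 0], [[0, 0, -0.1], 0], [[0, 0, -0.1], 0], [[0, 0, -0.1], 0]]'

```text
time_s: 7.25
eef_pos: [501.5, 173.9, 163.8]
ee_rot: [-0.426, -0.564, -0.426, 0.565]
force: [0.0, -0.2, -0.9]
grip_width: 0.077
```

>>> step_arm --commands '[[[0, 0, -0.1], 0], [[0, 0, 0], 0]]'

```text
time_s: 7.45
eef_pos: [501.5, 173.9, 159.7]
ee_rot: [-0.426, -0.564, -0.426, 0.565]
force: [0.4, -0.7, -0.6]
grip_width: 0.077
```

```bash
python3 - <<'E'
from h import *
w=grab('wrist','w6');s=ctrl.sense();print(s['eef_pos'],s['force'],s['wrist_torque'],s['grip_width'])
cv2.imwrite('pics/w6c.png',cv2.resize(w['image'][150:400,200:440],None,fx=3,fy=2.4,interpolation=cv2.INTER_CUBIC))
E
```

```text
[501.54675995 173.90319159 160.07154046] [ 0.46286469  0.02235975 -1.57580477] [-0.02128355  0.02209644  0.00837006] 0.06763589248703866
```

View pics/w6c.png

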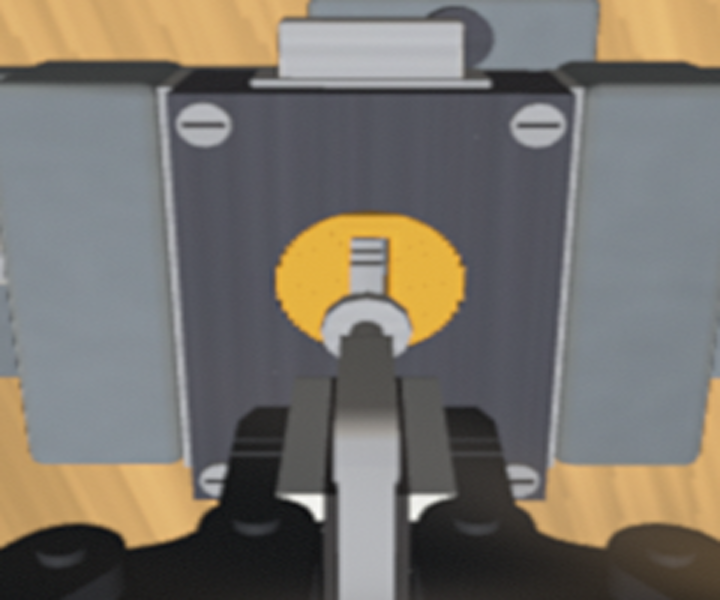

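>>> step_arm --commands '[[[0, 0, -0.1], 0], [[0, 0, -0.1], 0], [[0, 0, -0.1], 0], [[0, 0, -0.1], 0], [[0, 0, 0], 0]]'

```text
time_s: 8.0
eef_pos: [501.5, 173.9, 143.7]
ee_rot: [-0.426, -0.564, -0.426, 0.565]
force: [0.4, -0.0, -1.4]
grip_width: 0.072
```

>>> step_arm --commands '[[[0, 0, -0.05], 0], [[0, 0, -0.05], 0], [[0, 0, -0.05], 0], [[0, 0, 0], 0]]'

```text
time_s: 8.4
eef_pos: [501.5, 173.9, 138.0]
ee_rot: [-0.426, -0.564, -0.426, 0.565]
force: [0.4, -0.8, -1.6]
grip_width: 0.07
```

>>> step_arm --commands '[[[0, 0, -0.03], 0], [[0, 0, -0.03], 0], [[0, 0, 0], 0]]'

```text
time_s: 8.7
eef_pos: [501.5, 173.9, 135.7]
ee_rot: [-0.426, -0.564, -0.426, 0.565]
force: [0.1, 0.5, -0.3]
grip_width: 0.071
```

>>> step_arm --commands '[[[0, 0, -0.025], 0], [[0, 0, 0], 0]]'

```text
time_s: 8.9
eef_pos: [501.6, 173.9, 134.8]
ee_rot: [-0.426, -0.565, -0.426, 0.565]
force: [-0.8, 0.4, -1.1]
grip_width: 0.073
```

>>> step_arm --commands '[[[0, 0, -0.02], 0], [[0, 0, 0], 0]]'

```text
time_s: 9.1
eef_pos: [501.7, 173.9, 134.7]
ee_rot: [0.426, 0.565, 0.426, -0.564]
force: [-2.2, -0.3, 4.8]
grip_width: 0.075
```

>>> step_arm --commands '[[[0, 0, -0.02], 0], [[0, 0, 0], 0]]'

```text
time_s: 9.3
eef_pos: [501.8, 174.0, 134.6]
ee_rot: [0.426, 0.565, 0.426, -0.564]
force: [-4.2, -1.5, 10.8]
grip_width: 0.071
```

```bash
python3 - <<'E'
from h import *
w=grab('wrist','w7');s=ctrl.sense();print(s['eef_pos'],s['force'],s['wrist_torque'],s['grip_width'],s['joints'])
cv2.imwrite('pics/w7c.png',cv2.resize(w['image'][150:400,200:440],None,fx=3,fy=2.4,interpolation=cv2.INTER_CUBIC))
E
```

```text
[501.79787804 173.9503137  134.55296984] [-3.99461912  0.51718292 12.07494632] [-0.23221096  0.78243073  0.02880742] 0.07196840250278931 [ 1.12975942e-01  4.34875042e-01  1.62294800e+00 -1.35271185e-04
  1.08265590e+00  3.91281881e-01]
```

View pics/w7c.png

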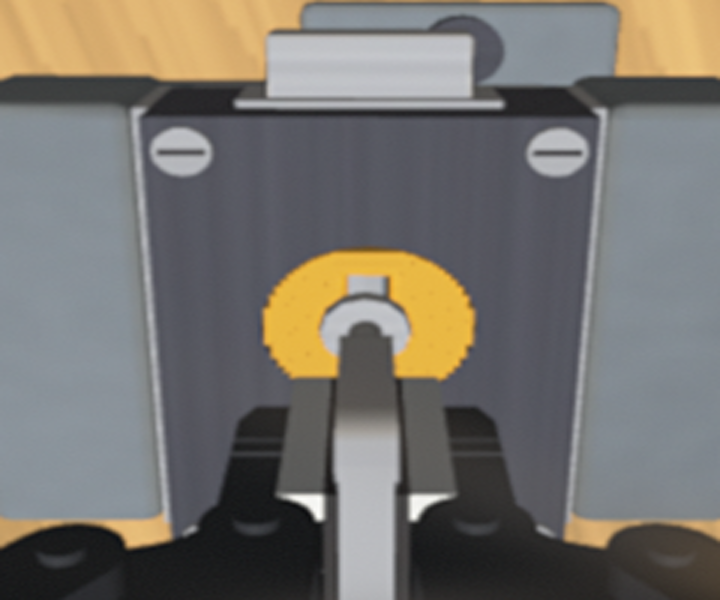

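>>> step_arm --commands '[[[0, 0, 0.005], -0.02], [[0, 0, 0], -0.03], [[0, 0, 0], -0.03], [[0, 0, 0], 0]]'

```text
time_s: 9.75
eef_pos: [502.3, 173.7, 134.6]
ee_rot: [0.351, 0.615, 0.35, -0.613]
force: [-0.4, -2.2, 7.6]
grip_width: 0.073
```

```bash
cat > st.py <<'E'
from h import *
s=ctrl.sense();q=s['ee_rot'];M=R.from_quat([q[1],q[2],q[3],q[0]]).as_matrix();a=np.degrees(np.arctan2(M[1,1],M[0,1]))
print('jaw',a,'turned',-15.95-a,s['eef_pos'],s['force'],s['wrist_torque'],s['grip_width'],s['joints'][5],s['time_s'])
E
python3 st.py
```

```text
jaw -30.49431915733387 turned 14.54431915733387 [502.32800919 173.74192482 134.60397506] [-0.41779902 -2.19331896  7.64211573] [-0.40879105  0.11390073 -0.07527016] 0.07309714834470238 0.6452464720705803 9.75
```

Forces are low and the torque is about 0.1 N m as expected; I'll continue the turn.

>>> step_arm --commands '[[[0, 0, 0], -0.035], [[0, 0, 0], -0.035], [[0, 0, 0], -0.035], [[0, 0, 0], -0.035], [[0, 0, 0], 0]]'

```text
time_s: 10.25
eef_pos: [502.6, 173.5, 134.6]
ee_rot: [0.209, 0.677, 0.208, -0.675]
force: [-0.3, -1.9, 7.2]
grip_width: 0.067
```

>>> step_arm --commands '[[[0, 0, 0], -0.035], [[0, 0, 0], -0.035], [[0, 0, 0], -0.035], [[0, 0, 0], -0.035], [[0, 0, 0], 0]]'

```text
time_s: 10.75
eef_pos: [502.7, 173.2, 134.6]
ee_rot: [0.057, 0.706, 0.055, -0.704]
force: [0.8, -3.8, 7.0]
grip_width: 0.073
```

```bash
python3 st.py; python3 - <<'E'
from h import *
w=grab('wrist','w8')
E
```

```text
jaw -80.91894177165334 turned 64.96894177165333 [502.72999677 173.23948915 134.64201443] [ 0.81984344 -3.77335464  6.99982563] [-0.8682874  -0.18459036 -0.049648  ] 0.07342414491218319 1.5253370424707888 10.75
```

View pics/w8.png

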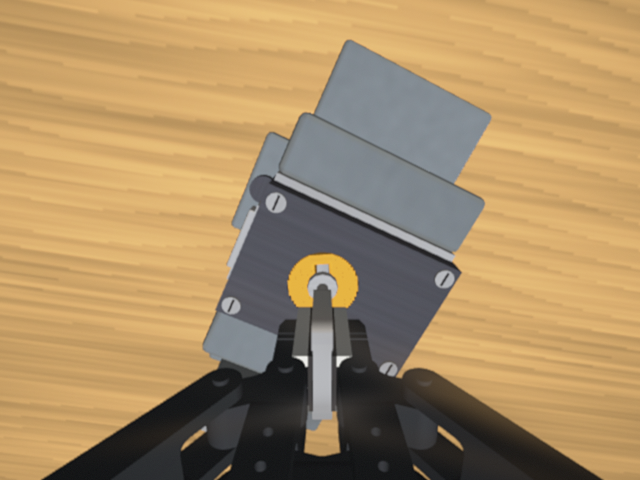

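>>> step_arm --commands '[[[0, 0, 0], -0.035], [[0, 0, 0], -0.035], [[0, 0, 0], -0.03], [[0, 0, 0], -0.025], [[0, 0, 0], 0]]'

```text
time_s: 11.3
eef_pos: [502.7, 173.0, 134.6]
ee_rot: [-0.082, 0.704, -0.083, -0.701]
force: [1.5, -4.7, 6.4]
grip_width: 0.075
```

```bash
python3 st.py
```

```text
jaw -103.35998730017312 turned 87.40998730017311 [502.73175568 172.99157732 134.64342262] [ 1.45512614 -4.74857718  6.39562793] [-1.23679638 -0.14806424 -0.01982889] 0.07490036869642404 1.9171015245588128 11.3
```

>>> step_arm --commands '[[[0, 0, 0], -0.012], [[0, 0, 0], 0]]'

```text
time_s: 11.5
eef_pos: [502.7, 173.0, 134.7]
ee_rot: [-0.095, 0.702, -0.096, -0.699]
force: [1.1, -4.9, 7.1]
grip_width: 0.07
```

```bash
python3 st.py
```

```text
jaw -105.44983071793689 turned 89.49983071793689 [502.73593268 172.96280836 134.65556736] [ 1.1473845  -4.94181217  7.06105159] [-1.3066477  -0.13915362  0.02643124] 0.06950377276763176 1.9535615861218176 11.5
```

>>> step_arm --commands '[[[0, 0, 0], -0.008], [[0, 0, 0], 0]]'

```text
time_s: 11.7
eef_pos: [502.7, 173.0, 134.7]
ee_rot: [-0.103, 0.701, -0.104, -0.698]
force: [0.8, -6.5, 6.4]
grip_width: 0.068
```

```bash
python3 st.py
```

```text
jaw -106.86742872384269 turned 90.91742872384269 [502.73547733 172.97814026 134.67282326] [ 0.81117357 -6.47328148  6.41572974] [-1.29040822 -0.21445433  0.06113633] 0.06793474341183547 1.9783533645758844 11.7
```

>>> step_arm --commands '[[[0, 0, 0], -0.01], [[0, 0, 0], 0]]'

```text
time_s: 11.9
eef_pos: [502.7, 172.9, 134.7]
ee_rot: [-0.114, 0.699, -0.115, -0.696]
force: [1.0, -5.8, 6.9]
grip_width: 0.067
```

```bash
python3 st.py
```

```text
jaw -108.67651154790839 turned 92.72651154790839 [502.72440258 172.92993007 134.6647081 ] [ 0.96851256 -5.77986071  6.91824322] [-1.37528407 -0.21530164  0.06459855] 0.06743406827414294 2.0099101012242166 11.9
```

>>> step_arm --commands '[[[0, 0, 0], -0.01], [[0, 0, 0], 0]]'

```text
time_s: 12.1
eef_pos: [502.7, 172.9, 134.7]
ee_rot: [-0.125, 0.697, -0.126, -0.695]
force: [0.8, -5.2, 6.9]
grip_width: 0.074
```

```bash
python3 st.py;python3 - <<'E'
from h import *
w=grab('wrist','w9');cv2.imwrite('pics/w9c.png',cv2.resize(w['image'][150:400,180:480],None,fx=2.6,fy=2.3,interpolation=cv2.INTER_CUBIC))
E
```

```text
jaw -110.47719194376306 turned 94.52719194376306 [502.72434058 172.92124757 134.66850599] [ 0.82629457 -5.16054071  6.87591759] [-1.3731597  -0.16617174  0.02965344] 0.07403829703862909 2.0413470413498453 12.1
```

View pics/w9c.png

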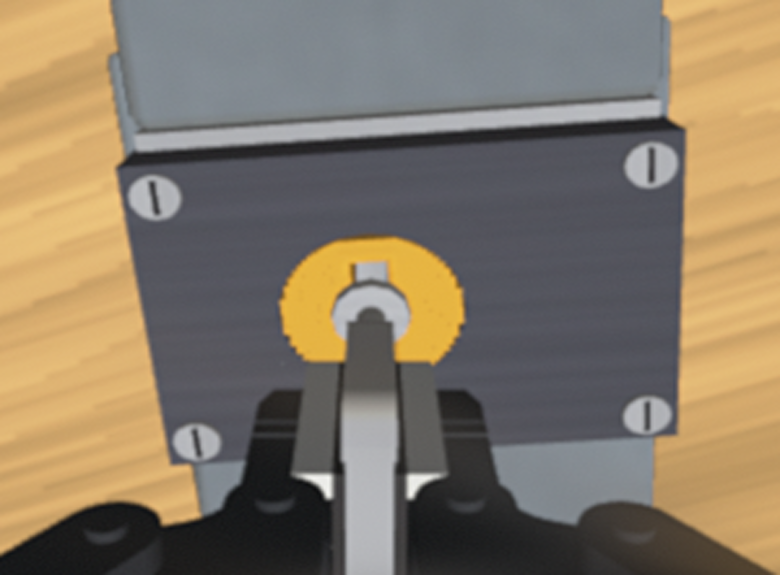

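>>> step_arm --commands '[[[0, 0, 0], -0.01], [[0, 0, 0], 0]]'

```text
time_s: 12.35
eef_pos: [502.7, 172.9, 134.6]
ee_rot: [-0.136, 0.695, -0.137, -0.693]
force: [0.5, -6.5, 7.2]
grip_width: 0.072
```

```bash
python3 st.py
```

```text
jaw -112.23449950326909 turned 96.28449950326909 [502.67204049 172.90755858 134.64806086] [ 0.46689584 -6.48275115  7.2091911 ] [-1.42091152 -0.1452929   0.37291062] 0.0718841075176533 2.0722346638595046 12.35
```

>>> step_arm --commands '[[[0, 0, 0], -0.01], [[0, 0, 0], 0]]'

```text
time_s: 12.55
eef_pos: [502.6, 172.9, 134.7]
ee_rot: [-0.146, 0.693, -0.148, -0.69]
force: [1.2, -6.8, 7.5]
grip_width: 0.068
```

```bash
python3 st.py
```

```text
jaw -113.9840006323783 turned 98.0340006323783 [502.64150657 172.91491669 134.6502472 ] [ 1.22371429 -6.79707045  7.52780124] [-1.32167878 -0.13358816  0.73733032] 0.06807529170944965 2.1029899966636987 12.55
```

>>> step_arm --commands '[[[0.027, -0.025, 0.01], 0.004], [[0, 0, 0], 0.004], [[0, 0, 0], 0]]'

```text
time_s: 12.85
eef_pos: [503.0, 172.5, 134.6]
ee_rot: [-0.138, 0.694, -0.138, -0.693]
force: [-2.1, -2.5, 6.3]
grip_width: 0.073
```

```bash
python3 st.py
```

```text
jaw -112.52993003220493 turned 96.57993003220493 [502.96294552 172.51364896 134.646548  ] [-2.14430112 -2.48655861  6.34483594] [-0.62276954  0.33355977  0.37961946] 0.0731270776831415 2.0751619350568142 12.85
```

>>> step_arm --commands '[[[-0.01, -0.01, 0.005], 0.003], [[0, 0, 0], 0]]'

```text
time_s: 13.05
eef_pos: [502.8, 172.4, 134.7]
ee_rot: [-0.135, 0.695, -0.135, -0.693]
force: [0.5, -1.9, 5.7]
grip_width: 0.072
```

>>> step_arm --commands '[[[0, 0, 0], 0], [[0, 0, 0], 0], [[0, 0, 0], 0], [[0, 0, 0], 0], [[0, 0, 0], 0]]' --gripper 0.2

```text
time_s: 13.55
eef_pos: [502.2, 172.5, 134.0]
ee_rot: [0.135, -0.694, 0.135, 0.694]
force: [0.5, -0.4, -0.8]
grip_width: 0.401
```

```bash
python3 st.py;python3 - <<'E'
from h import *
w=grab('wrist','w10');t=grab('top','t10');
cv2.imwrite('pics/t10c.png',cv2.resize(t['image'][225:335,220:320],None,fx=6,fy=5,interpolation=cv2.INTER_CUBIC))
E
```

```text
jaw -112.0725255704405 turned 96.1225255704405 [502.18127752 172.54411147 133.96738493] [ 0.52865894 -0.35388137 -0.75272954] [-0.01181618 -0.0225465   0.01013747] 0.40088148871772666 2.06611023838734 13.55
```

View pics/w10.png

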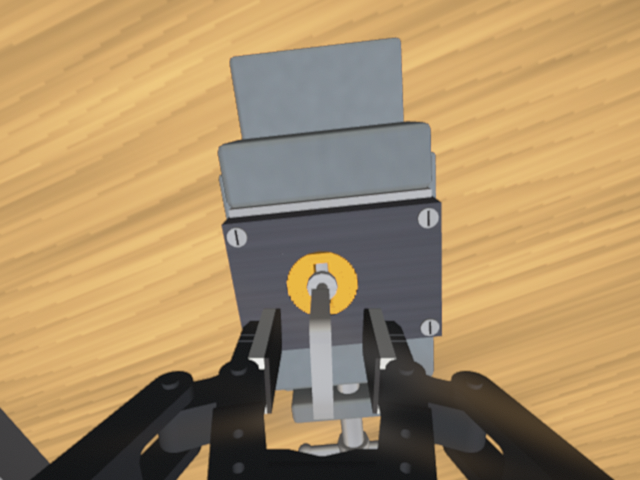

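View pics/t10c.png

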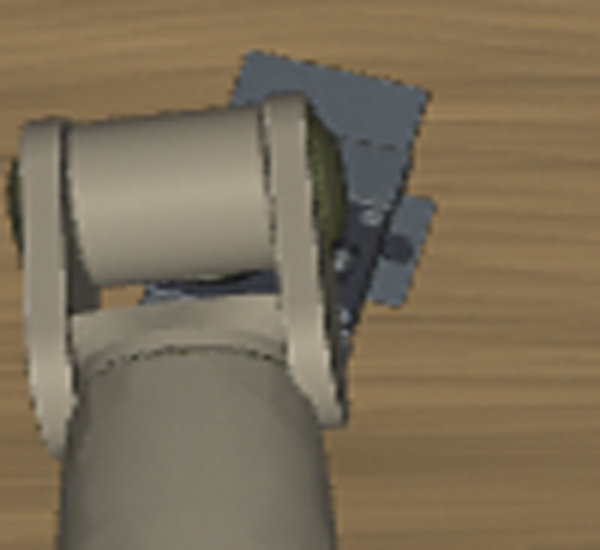

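>>> step_arm --commands '[[[0, 0, 0.3], 0], [[0, 0, 0.7], 0], [[0, 0, 0.8], 0], [[0, 0, 0.8], 0], [[0, 0, 0.8], 0]]'

```text
time_s: 14.15
eef_pos: [502.1, 172.5, 272.5]
ee_rot: [-0.135, 0.694, -0.135, -0.694]
force: [0.3, 0.7, -0.3]
grip_width: 0.398
```

>>> step_arm --commands '[[[-0.5, -0.8, 0.3], 0], [[-0.5, -0.8, 0], 0], [[-0.3, -0.8, 0], 0], [[0, 0, 0], 0], [[0, 0, 0], 0]]'

```text
time_s: 14.65
eef_pos: [450.4, 76.4, 283.0]
ee_rot: [-0.136, 0.694, -0.136, -0.693]
force: [-0.4, 0.6, 0.1]
grip_width: 0.396
```

```bash
python3 st.py;python3 - <<'E'
from h import *
w=grab('wrist','w11');t=grab('top','t11');s=grab('scene','s11')
cv2.imwrite('pics/s11c.png',cv2.resize(s['image'][150:290,120:420],None,fx=2.6,fy=3.2,interpolation=cv2.INTER_CUBIC))
E
```

```text
jaw -112.14441907426169 turned 96.19441907426169 [450.35854141  76.36263654 283.00611238] [-0.41237722  0.58076471  0.14050242] [ 0.03124433 -0.01142508 -0.00621957] 0.3964444429255612 1.8675809466526927 14.65
```

View pics/w11.png

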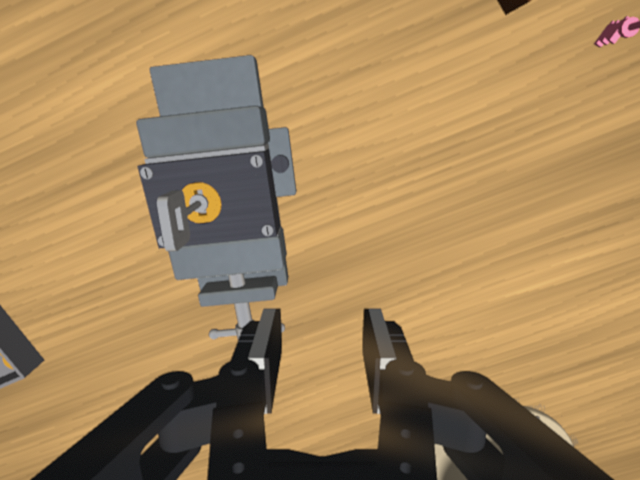

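View pics/s11c.png

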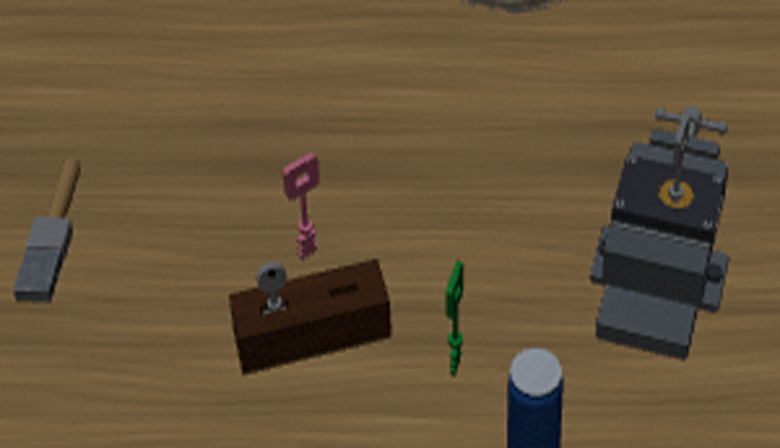

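>>> step_arm --commands '[[[0.1, 0.2, 0], 0.039], [[0.1, 0.2, 0], 0.039], [[0.1, 0.2, 0], 0.039], [[0.1, 0.2, 0], 0.039], [[0.1, 0.2, 0], 0.039]]'

```text
time_s: 15.3
eef_pos: [470.6, 117.7, 282.0]
ee_rot: [-0.082, -0.702, -0.083, 0.702]
force: [0.3, -0.6, 0.3]
grip_width: 0.401
```

>>> step_arm --commands '[[[0.1, 0.2, 0], 0.039], [[0.1, 0.2, 0], 0.039], [[0.1, 0.2, 0], 0.039], [[0.1, 0.2, 0], 0.039], [[0.1, 0.2, 0], 0.039]]'

```text
time_s: 15.8
eef_pos: [490.5, 157.8, 281.9]
ee_rot: [-0.29, -0.645, -0.291, 0.645]
force: [0.2, -0.4, -0.7]
grip_width: 0.4
```

>>> step_arm --commands '[[[0.1, 0.2, 0], 0.039], [[0.1, 0.2, 0], 0.039], [[0.1, 0.2, 0], 0.039], [[0, 0, 0], 0.027], [[0, 0, 0], 0]]'

```text
time_s: 16.3
eef_pos: [502.2, 181.5, 281.8]
ee_rot: [-0.426, -0.564, -0.427, 0.564]
force: [0.6, -0.9, -0.7]
grip_width: 0.404
```

```bash
python3 st.py;python3 - <<'E'
from h import *
w=grab('wrist','w12')
cv2.imwrite('pics/w12c.png',cv2.resize(w['image'][100:340,190:450],None,fx=3,fy=2.5,interpolation=cv2.INTER_CUBIC))
E
```

```text
jaw -15.820009712346389 turned -0.12999028765361054 [502.2485007  181.52086983 281.79887404] [ 0.63073177 -0.87283328 -0.72198636] [0.05959323 0.0344464  0.02936503] 0.40357939674146615 0.40334532744418783 16.3
```

View pics/w12c.png

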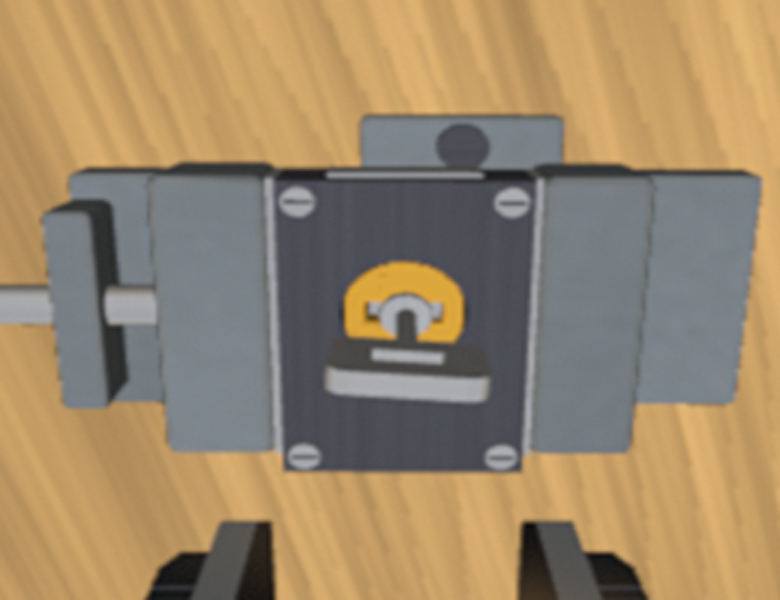

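```bash
python3 - <<'E'
from h import *
w=load('w12')
cv2.imwrite('pics/w12d.png',cv2.resize(w['image'][200:245,298:352],None,fx=14,fy=13,interpolation=cv2.INTER_CUBIC))
E
```

```text
(no output)
```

View pics/w12d.png

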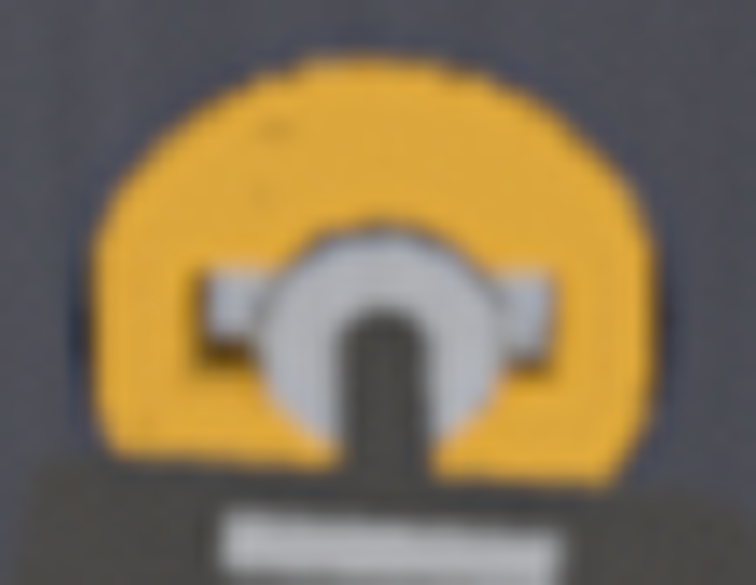

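```bash
python3 -c "
from rig import ticket
print(ticket.finish_job())"
```

```text
the job is handed in; nothing more can be done
None
```

I took the long key with the open bow from the block, pushed it fully home in the lock, and turned it clockwise a quarter turn to the stop. I then let go, backed away clear and handed the job in at about 16 s.

- **Fully home:** the key met the barrel face at the height expected for 32 mm depth (tool at 134.7 mm). I pressed it in with about 12 N.
- **At the stop:** the torque rose from about 0.03 to 0.74 N m at 98° of gripper turn. That is 8° past a quarter turn, mostly the key's play in the slot.
- **Last pictures:** the slot lies square across the lock (90° to within a degree or two, read by eye) and the bolt no longer sticks out of the case. The collar sits on the barrel and the key stands free, turned about 3° further than the slot, within its play.
- **Bystanders:** the other key, can and brush stand where they were in the last scene picture. The tray was outside that crop, but the arm never went near it.
- **What disagreed:** the cameras put the keyhole 2–4 mm apart. The wrist view of the key itself was about 1.5 mm off the tool axis, so I aligned key and slot within the same wrist picture, and the key went in without resistance.

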